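# Take the filling nozzle out of the quick coupling

### The job

Take the filling nozzle out of the pastry filler for washing: push the coupling's sprung sleeve fully down to its stop, pull the nozzle up out of the coupling so that the sleeve springs back home, and stand the nozzle upright and fully home in the empty tube of the wash rack. Work gently: do not press hard on the coupling, never yank a nozzle that is still locked, do not drop it or ram it into the rack, and leave the spare nozzles, spatula, jar, cup and bottle where they are.

Things in the scene. Friction and masses are not known exactly. Their poses are not given: they have to be found in the camera images.
- filler: Dosing block of the pastry filler, fixed: aluminium block 120 x 120 x 45 mm, with a white housing (150 x 150 x 75 mm high) joined to its +x side. Origin at table level on the upright axis of the quick coupling; z up, +x towards the housing. The coupling is an upright steel barrel, 26 mm outside, 19 mm bore, standing on the block, with a sprung sleeve round it.
- mouth (a point): Centre of the mouth of the coupling's barrel, 95 mm above the table; the nozzle's shoulder rests here while coupled. The sleeve's flat ring flange (36 mm inside, 76 mm outside diameter, 6 mm thick) surrounds it. Its height on the sleeve was set by thread and is not measured: at rest its upper face is anywhere from 8 mm above to 4 mm below the mouth. Find it by touch.
- sleeve (a joint): How far the sleeve is pushed down from rest, m: 0 home (up), 0.010 hard stop. The spring pushes up with about 4 N at home, 8 N at the stop, which is rigid. More than 30 N on the coupling damages it. Fingertips pressing the flange on either side of the nozzle can close on the nozzle's grip body while still pressing, then lift it; the sleeve follows the tips up at first.
- nozzle: Filling nozzle, turned steel, about 160 g, 78 mm long, round about z. Origin at the centre of its lower end, z towards the tip. Spigot 17 mm diameter from 0 to 30 mm (lower edge chamfered, a groove from 14 to 22 mm), grip body 32 mm diameter from 30 to 62 mm, then a conical tip. Starts upright in the coupling, shoulder (at 30 mm) on the mouth.
- rack: White plastic wash rack, fixed, base 200 (x) x 70 (y) x 18 mm with three upright steel tubes at x = -60, 0 and +60 mm in its own frame, each 26 mm outside, 19 mm bore and 36 mm tall. Tube tops are 54 mm above the table. Origin at table level in the middle. Two tubes hold spare nozzles.
- empty_tube (a point): Centre of the mouth of the rack's empty tube, 54 mm above the table. Fully home, the nozzle's shoulder rests on this mouth and its origin is 30 mm below it.
- spare_a: Spare nozzle in one of the rack's tubes, like the task's nozzle but with a short thin straight tip (14 mm wide, 74 mm long in all). Origin at its lower end. To be left in place.
- spare_b: Spare nozzle in another tube, with a short thick tip (22 mm wide, 70 mm long in all). Origin at its lower end. To be left in place.
- spatula: Spatula about 250 mm long, lying on the table. Origin at its underside. To be left in place.
- jar: Closed jar, 60 mm diameter, 90 mm tall. Origin under its centre. To be left in place.
- cup: White cup, 80 mm diameter, 85 mm tall. Origin under its centre. To be left in place.
- bottle: White bottle, 60 mm diameter, 170 mm tall. Origin under its centre. To be left in place.
- lock (a point): Point on the coupling's axis, 12.5 mm below the mouth, where two hidden pawls lock into the nozzle's groove. They are clear of it only with the sleeve more than about 7.5 mm down. Once the nozzle is 1 mm up it holds the pawls apart itself: the sleeve hangs about 7.5 mm down and the nozzle drags lightly until it is some 15 mm up, when the sleeve snaps home.
There are look-alikes about, which are no part of the job. Leave any green or purple look-alike of the nozzle alone.

How it is judged (in metres and radians):
On the way, in this order (a step that is already met when the one before it is completed fails the run):
1. the sleeve is pushed down to its stop (more than 8 mm of 10) with the nozzle still in the coupling (value of joint sleeve above 0.008 m and z of nozzle in the frame of filler below 0.07 m and horizontal distance between nozzle and mouth below 0.006 m), for 0.1 s.
2. the nozzle is clear of the coupling and the sleeve has sprung back home (value of joint sleeve below 0.0015 m and z of nozzle in the frame of mouth above 0.002 m), for 0.1 s.
At the end, for the whole second after the job is handed in: The nozzle stands at rest in the empty tube of the rack, upright within 0.1 rad, centred within 4 mm and its shoulder within 3 mm of the tube's mouth; the coupling's sleeve is home (within 1.5 mm) (horizontal distance between nozzle and empty_tube below 0.004 m and z of nozzle in the frame of empty_tube below -0.027 m and angle between nozzle's own z axis and vertical below 0.1 rad and linear speed of nozzle below 0.02 m/s and value of joint sleeve below 0.0015 m); the robot touches nothing.
It fails at once if the robot presses or pushes the filler or its coupling with more than 30 N (contact force between any of the fingers, the arm and filler above 30 N).
It fails at once if the nozzle is yanked or jammed in the coupling with more than 25 N (contact force between nozzle and filler above 25 N).
It fails at once if the nozzle is dropped on or rammed into the rack (more than 25 N) (contact force between nozzle and rack above 25 N).
It fails at once if a spare nozzle, the spatula, jar, cup or bottle is moved more than 20 mm (distance of any of spare_a, spare_b, spatula, jar, cup, bottle from where it was at the start of the episode above 0.02 m).
It also fails if it takes over 51 s, if anything falls off the work surface, if the arm or the gripper's body presses on something with over 40 N, if the wrist force passes 120 N, or if a joint passes its speed limit or range.

### The arm

A 6-joint arm with a two-finger parallel gripper is mounted at the origin on the work surface. World frame = base frame: x ahead of the robot, y to its left, z up, the work surface at z = 0. Lengths are in m, angles in degrees, forces in N, time in s.
With the tool pointing down it reaches from about 0.35 to 0.85 m from the base axis. Payload 8.1 kg.
Tool frame: the origin (TCP) lies at the very end of the fingers, on their centre line; the grasp point (between the pads) lies 19 mm behind it; z points along the fingers, y is the direction in which the jaws open and shut (so a half turn about z gives the same grasp; the last joint's range is limited). The gripper opens to 93 mm and grips with 3 to 60 N. Pads are 15 mm wide; open, the fingers measure 128 mm over their backs; the gripper's body (75 mm by 188 mm) begins 65 mm behind the grasp point.
Start: joints at [-74.737, 7.471, 85.268, -0, 87.261, -4.893], TCP at [0.207, -0.563, 0.219] pointing down, gripper open.
Joint ranges: [-169.43, 169.43], [-51.17, 129.36], [1.28, 143.12], [-76.62, 256.62], [0, 156.53], [-152.29, 152.29]. Speed limits (degrees/s): [136.94, 136.94, 159.86, 180, 180, 180].

### API

Orientations are given as [roll, pitch, yaw] about the fixed x, y, z axes, in that order (R = Rz(yaw) Ry(pitch) Rx(roll)).
In Python, from station import manip, eyes, order gives the robot as it stands.
- The arm moves only by the shell command python3 -m pendant 'ROWS'. ROWS is JSON, a list that holds one entry, the list of rows, each a list of 5 numbers: the shift along the tool's x, y, z in mm, then the turn about the tool's z in rad, then the closure, from -1 (fully open) to 1 (shut), so that 0 is half open. A call has 1 to 10 rows; each row is the pose to reach, as a shift and turn from the pose commanded when the call began, along the tool's axes at that moment; what a row does not reach only later rows make up. A row lasts 1/12 s, in which the tool goes at most 41.7 mm and 7.16 degrees, less where a joint would pass 70% of its speed; a pose out of reach is approached as far as the arm can. A call with a gripper value outside its range is refused whole. The fingers move at their own pace and stop on an object; the grip force is fixed at half the most. Time passes only in rows, so rows that repeat a pose let the fingers close. It gives the time, the measured TCP pose, the force and the opening at its end, in the units of the state.
- manip.state(): the state, without advancing time (a new reading comes with each control period).
- eyes.grab_frame(name): name is "side" or "top" or "wrist"; returns a dict with "img" (420x560x3 uint8, red, green, blue), "intrinsics" (3x3 intrinsics, pixels), "R" (3x3) and "t" (3): a world point X has camera coordinates R X + t. Camera axes: x right, y down, z forward; pixel columns grow to the right and rows downward; lengths in m; the calibration is good to about 2 mm. A picture is of the moment at which its call begins. There is no depth.
- order.hand_in(): hands the job in, once; it reports no verdict.
The state is a dict: "clock": time; "joint_pos": joint angles; "qd": joint speeds; "joint_efforts": joint torques, N m; "position": TCP position; "eef_rot": TCP orientation; "contact_force": force on the tool from outside, world axes, zero at the start; "torque": the same for the moment, N m; "finger_gap": finger opening in m.
Only numpy, scipy, OpenCV 4.12 (cv2) and the standard library are available. Lean on these libraries where they do the work, as an engineer would, in place of code of your own. Each camera call takes 0.05 s, during which the arm holds its last target.

## Working session

There is one attempt and no reset: what is moved stays moved. The work goes in short steps, Python scripts to look and compute and a shell command to move; the robot and the scene stay as the last step left them, time stands still between calls to the robot, and variables do not carry over. Pictures are saved under pics/ and viewed, and the job is handed in when it is done.

```bash
mkdir -p pics; ls; python3 - <<'E'
from station import manip, eyes
import cv2
print(manip.state())
for n in ("side","top","wrist"):
    f=eyes.grab_frame(n); cv2.imwrite(f"pics/{n}0.png",f["img"][:,:,::-1]); print(n,f["intrinsics"].tolist(),f["R"].tolist(),f["t"].tolist())
E
```

```text
pics
{'clock': 0.0, 'joint_pos': array([-7.47350188e+01,  7.51250633e+00,  8.53298488e+01,  1.51089134e-03,
        8.72594529e+01, -4.89375637e+00]), 'qd': array([ 0.0638782 ,  0.06238413, -0.0284525 , -0.06740496,  0.02788138,
       -0.0478998 ]), 'joint_efforts': array([-4.65854882e-04, -5.59840608e+01, -4.91761816e+01,  7.69882975e-02,
        3.57874401e-02, -1.55616922e-04]), 'position': array([ 0.20664948, -0.56269632,  0.21760909]), 'eef_rot': array([-1.79898692e+02, -1.01886053e-02,  2.01586550e+01]), 'contact_force': array([0.54722831, 0.40410388, 0.17933413]), 'torque': array([-0.00571368,  0.01492736, -0.01442567]), 'finger_gap': 0.09319311704823768}
side [[507.80458873377745, 0.0, 285.49638097714904], [0.0, 507.80458873377745, 205.1394903186592], [0.0, 0.0, 1.0]] [[-0.785334818750822, -0.6190586260413924, 0.003954741629608305], [-0.38654413614478594, 0.4853581608703948, -0.7842264255230049], [0.4835626673655595, -0.617408999934607, -0.6204621451225321]] [0.4352086189040931, 0.284688869579558, 1.0857301569261337]
top [[481.9613633805016, 0.0, 280.19540556576436], [0.0, 481.9613633805016, 221.46288471226387], [0.0, 0.0, 1.0]] [[-0.008708231032863408, -0.9999436662358538, -0.006068860443057081], [-0.9954275936194971, 0.009245904525991161, -0.09507060066284542], [0.09512135708228851, 0.005213214391839712, -0.9954520329089335]] [0.0053726712671562015, 0.5840593101418188, 1.188264350442291]
wrist [[300.83754167282257, 0.0, 273.7941114158023], [0.0, 300.83754167282257, 208.93225582548953], [0.0, 0.0, 1.0]] [[0.3449332296554847, -0.9386272247607134, 4.176134991268519e-06], [-0.9046874607357588, -0.3324596246253061, 0.2664792606967526], [-0.2501233005278077, -0.09192133012529752, -0.963840652598278]] [-0.6007816207485447, -0.031606325566985956, 0.3910686007630161]
```

View pics/side0.png

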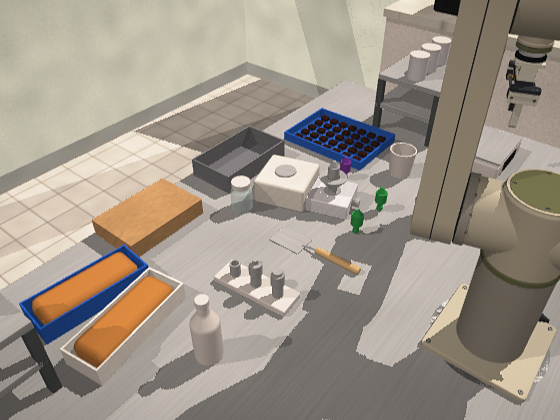

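View pics/top0.png

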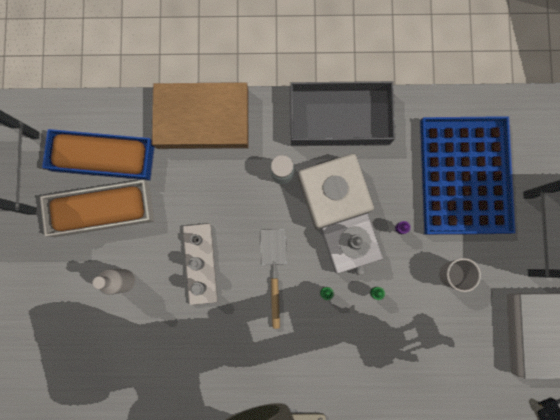

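View pics/wrist0.png

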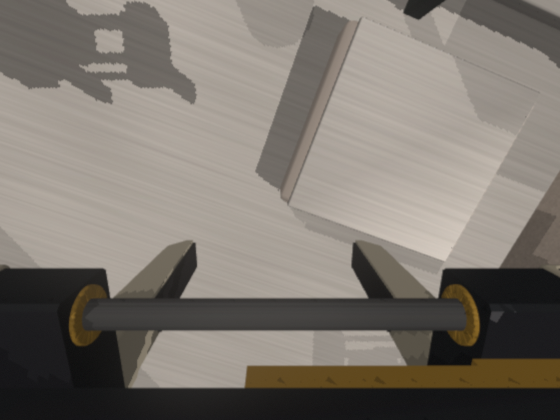

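```bash
cat > h.py <<'E'
import numpy as np, cv2
from station import manip, eyes
def ray(f,u,v):
    K,R,t=np.array(f["intrinsics"]),np.array(f["R"]),np.array(f["t"])
    return -R.T@t, R.T@np.linalg.inv(K)@np.array([u,v,1.])
def plane(f,u,v,z):
    o,d=ray(f,u,v); return o+d*(z-o[2])/d[2]
def proj(f,X):
    c=np.array(f["R"])@np.asarray(X,float)+np.array(f["t"]); p=np.array(f["intrinsics"])@c; return p[:2]/p[2]
def tri(f1,p1,f2,p2):
    o1,d1=ray(f1,*p1);o2,d2=ray(f2,*p2); d1/=np.linalg.norm(d1);d2/=np.linalg.norm(d2)
    s=np.linalg.lstsq(np.c_[d1,-d2],o2-o1,rcond=None)[0]; a=o1+s[0]*d1;b=o2+s[1]*d2
    return (a+b)/2,np.linalg.norm(a-b)
def crop(f,x0,y0,w,h,s,name):
    i=f["img"][y0:y0+h,x0:x0+w,::-1]; cv2.imwrite(name,cv2.resize(i,None,fx=s,fy=s,interpolation=cv2.INTER_CUBIC))
E
python3 - <<'E'
from h import *
f=eyes.grab_frame("top");g=eyes.grab_frame("side")
import pickle;pickle.dump((f,g),open("f0.pkl","wb"))
crop(f,290,150,100,130,4,"pics/a.png");crop(f,170,215,60,95,6,"pics/b.png")
crop(g,205,250,100,70,7,"pics/c.png");crop(g,245,150,130,75,6,"pics/d.png")
im=lambda n:cv2.imread(n)
def pad(a,b):
    h=max(a.shape[0],b.shape[0]);z=lambda q:cv2.copyMakeBorder(q,0,h-q.shape[0],0,0,0);return np.hstack([z(a),z(b)])
cv2.imwrite("pics/ab.png",pad(im("pics/a.png"),im("pics/b.png")))
E
```

```text
(no output)
```

View pics/ab.png

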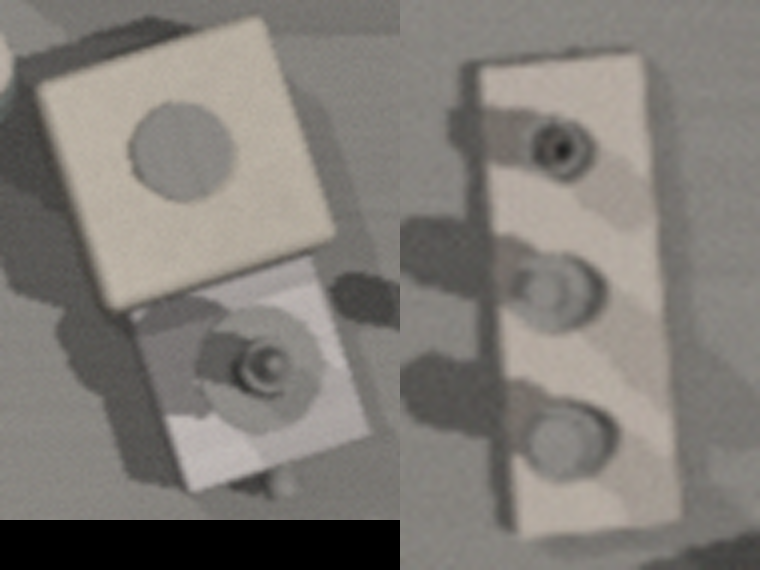

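View pics/c.png

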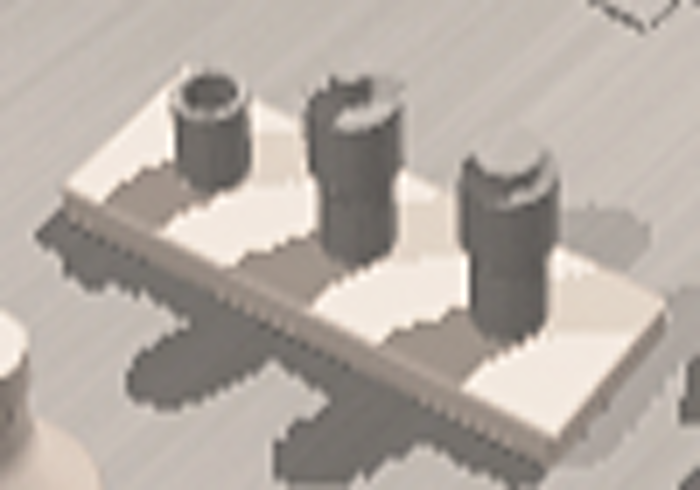

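View pics/d.png

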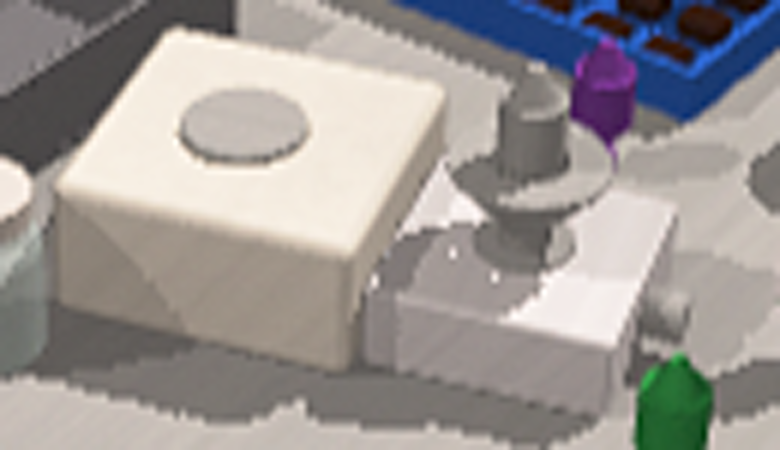

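```bash
python3 - <<'E'
from h import *
import pickle
f,g=pickle.load(open("f0.pkl","rb"))
# nozzle tip
tip_t=(290+269/4,150+360/4); tip_s=(245+537/6,150+66/6)
print("tip tri",tri(f,tip_t,g,tip_s))
print("tip plane top z.143",plane(f,*tip_t,.143),"side",plane(g,*tip_s,.143))
fl=(290+259/4,150+369/4); print("flange ctr z.095",plane(f,*fl,.095))
for z in(.091,.103):print(plane(g,245+531/6,150+180/6,z))
tb=(170+161/6,215+148/6); ts=(205+211/7,250+96/7)
print("tube tri",tri(f,tb,g,ts),plane(f,*tb,.054),plane(g,*ts,.054))
# block corners z .045
C=[plane(f,290+u/4,150+v/4,.045) for u,v in[(190,491),(372,434)]]
print("block",C,np.linalg.norm(C[0]-C[1]))
H=[plane(f,290+u/4,150+v/4,.075) for u,v in[(38,88),(262,16),(335,235),(112,310)]]
print("housing",H)
B=[plane(f,170+(u-400)/6,215+v/6,.018) for u,v in[(482,65),(642,53),(682,520),(520,535)]]
print("rack",B,np.mean(B,0))
print("spares top .1",[plane(f,170+(u-400)/6,215+v/6,z) for u,v,z in[(545,290,.098),(567,440,.094)]])
print("bottle",plane(f,100,282,.17),"spat",plane(f,272,246,0.01))
E
```

```text
tip tri (array([ 0.52795236, -0.17566219,  0.14481171]), np.float64(0.002586806593968438))
tip plane top z.143 [ 0.52913494 -0.1752316   0.143     ] side [ 0.52835501 -0.17878905  0.143     ]
flange ctr z.095 [ 0.52651055 -0.17658751  0.095     ]
[ 0.51959606 -0.16682647  0.091     ]
[ 0.51075065 -0.15237608  0.103     ]
tube tri (array([0.53963988, 0.20705337, 0.05029857]), np.float64(0.0024034423013721395)) [0.53846318 0.20564165 0.054     ] [0.53803111 0.21024258 0.054     ]
block [array([ 0.4543635 , -0.13987409,  0.045     ]), array([ 0.4883374 , -0.25270174,  0.045     ])] 0.11783167898075982
housing [array([ 0.70078804, -0.04845236,  0.075     ]), array([ 0.7442591 , -0.18648025,  0.075     ]), array([ 0.60847661, -0.22756327,  0.075     ]), array([ 0.56404661, -0.09152071,  0.075     ])]
rack [array([0.57613454, 0.24589359, 0.018     ]), array([0.5806163 , 0.17800347, 0.018     ]), array([0.38460282, 0.16028708, 0.018     ]), array([0.37896937, 0.22796605, 0.018     ])] [0.48008076 0.20303755 0.018     ]
spares top .1 [array([0.48000559, 0.20363751, 0.098     ]), array([0.42126836, 0.19523764, 0.094     ])]
bottle [0.4400735 0.3979546 0.17     ] spat [0.52317265 0.02164174 0.01      ]
```

```bash
python3 -m pendant '[[[20,-12,0,0.01,-1],[45,-26,0,0.02,-1],[75,-44,0,0.03,-1],[105,-61,0,0.04,-1],[135,-79,0,0.05,-1],[165,-96,0,0.06,-1],[195,-113,0,0.06,-1],[225,-131,0,0.06,-1],[255,-148,0,0.06,-1],[285,-166,0,0.06,-1]]]'
```

```text
clock: 1.08
position: [0.4179, -0.3078, 0.2187]
eef_rot: [180.0, -0.0, 16.7]
contact_force: [0.9, -0.5, -0.2]
finger_gap: 0.0929
```

```bash
python3 -m pendant '[[[22,-14,0,0,-1],[45,-30,0,0,-1],[70,-46,0,0,-1],[95,-63,0,0,-1],[120,-79,0,0,-1],[135,-89,0,0,-1],[142,-94,0,0,-1],[142,-94,0,0,-1]]]' ; python3 - <<'E'
from h import *
s=manip.state();print(s["position"],s["eef_rot"])
f=eyes.grab_frame("wrist");cv2.imwrite("pics/w1.png",f["img"][:,:,::-1])
import pickle;pickle.dump((f,s),open("w1.pkl","wb"))
print(-np.array(f["R"]).T@f["t"])
for X in([.527,-.177,.143],[.527,-.177,.095]):print(proj(f,X))
E
```

```text
clock: 1.75
position: [0.5267, -0.177, 0.2184]
eef_rot: [-180.0, 0.0, 16.9]
contact_force: [-0.4, 0.2, 0.3]
finger_gap: 0.0928
[ 0.52671686 -0.17696163  0.21841401] [-1.79975179e+02  8.11961170e-03  1.68512262e+01]
[ 0.59786008 -0.15653315  0.38604984]
[272.29079173 216.36409864]
[272.46576653 202.39164039]
```

View pics/w1.png

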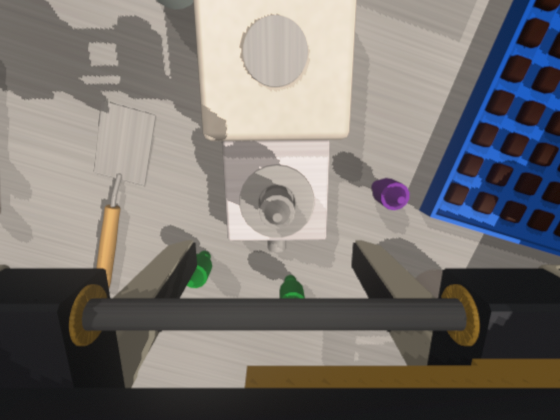

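```bash
python3 - <<'E'
from h import *
import pickle
f,s=pickle.load(open("w1.pkl","rb"))
crop(f,185,120,190,130,4,"pics/w1c.png")
E
```

```text
(no output)
```

View pics/w1c.png

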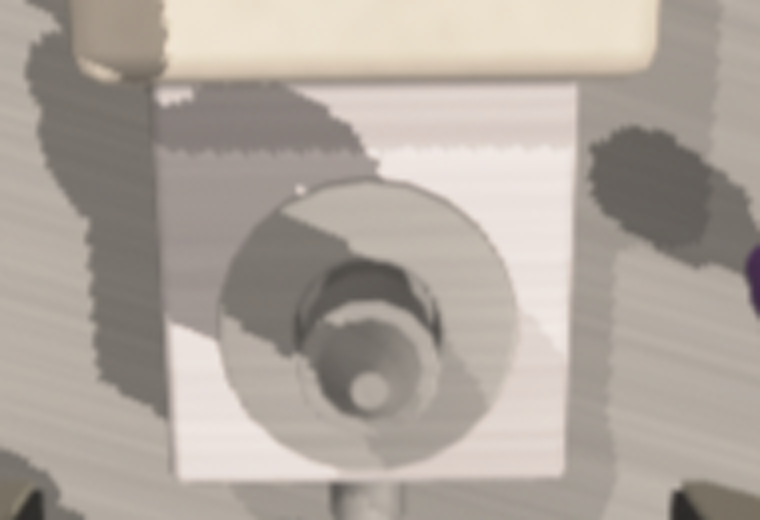

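```bash
python3 - <<'E'
from h import *
import pickle
f,s=pickle.load(open("w1.pkl","rb"))
F=lambda u,v:(185+u/4,120+v/4)
print("tip",plane(f,*F(370,390),.143))
for z in (.091,.095,.103):
  a,b=plane(f,*F(218,323),z),plane(f,*F(518,323),z);print(z,"flange",(a+b)/2,np.linalg.norm(a-b),plane(f,*F(368,178),z),plane(f,*F(368,468),z))
print("body top", (plane(f,*F(301,358),.127)+plane(f,*F(442,358),.127))/2, np.linalg.norm(plane(f,*F(301,358),.127)-plane(f,*F(442,358),.127)))
c=[plane(f,*F(u,v),.045) for u,v in[(176,480),(564,475)]];print("block",c,np.mean(c,0),np.linalg.norm(c[0]-c[1]))
d=c[1]-c[0];n=np.array([-d[1],d[0]]);n/=np.linalg.norm(n);print(np.degrees(np.arctan2(n[1],n[0])),np.mean(c,0)[:2]+.06*n)
c0=-np.array(f["R"]).T@f["t"];print("cam-tcp in tool", (c0-s["position"]))
print("Tool axis pix (tcp at z .143,.095)", [proj(f,[*s["position"][:2],z]) for z in(.143,.095)])
E
```

```text
tip [ 0.52731617 -0.18150212  0.143     ]
0.091 flange [ 0.52899284 -0.18117519  0.091     ] 0.07575233888143625 [ 0.56388695 -0.17047671  0.091     ] [ 0.4917071  -0.19259453  0.091     ]
0.095 flange [ 0.52992647 -0.18084111  0.095     ] 0.07472536204144946 [ 0.56434753 -0.17028767  0.095     ] [ 0.49314622 -0.19210565  0.095     ]
0.103 flange [ 0.53179374 -0.18017297  0.103     ] 0.0726714083614758 [ 0.56526868 -0.16990961  0.103     ] [ 0.49602446 -0.19112788  0.103     ]
body top [ 0.52991962 -0.18127336  0.127     ] 0.03151138777564152
block [array([ 0.45461636, -0.14373357,  0.045     ]), array([ 0.49018147, -0.25560831,  0.045     ])] [ 0.47239891 -0.19967094  0.045     ] 0.11739178940390263
17.635519169768397 [ 0.5295791 -0.1814933]
cam-tcp in tool [0.07114322 0.02042848 0.16763583]
Tool axis pix (tcp at z .143,.095) [array([272.15036706, 216.65872269]), array([272.34693836, 202.64408612])]
```

```bash
python3 -m pendant '[[[1,2.5,10,0,0.05],[1,2.5,25,0,0.05],[1,2.5,40,0,0.05],[1,2.5,55,0,0.05],[1,2.5,65,0,0.05],[1,2.5,70,0,0.05],[1,2.5,70,0,0.05],[1,2.5,70,0,0.05]]]' ; python3 - <<'E'
from h import *
s=manip.state();print(s["position"],s["eef_rot"],s["finger_gap"])
f=eyes.grab_frame("wrist");cv2.imwrite("pics/w2.png",f["img"][:,:,::-1])
g=eyes.grab_frame("side");crop(g,270,100,130,100,6,"pics/s2.png")
E
```

```text
clock: 2.47
position: [0.5276, -0.181, 0.1488]
eef_rot: [180.0, 0.0, 16.7]
contact_force: [0.7, -0.2, -0.0]
finger_gap: 0.0459
[ 0.52755288 -0.18099503  0.1487913 ] [1.79996616e+02 5.93194500e-03 1.66750732e+01] 0.045903336151868424
```

View pics/w2.png

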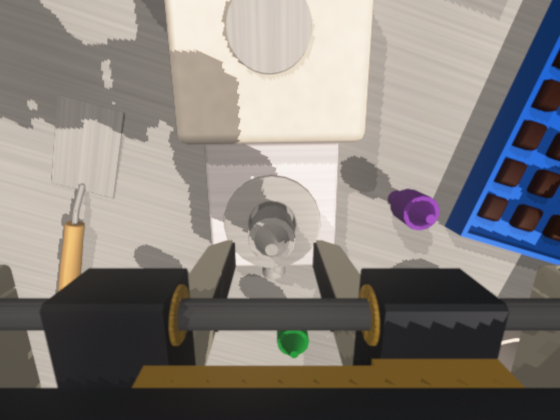

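View pics/s2.png

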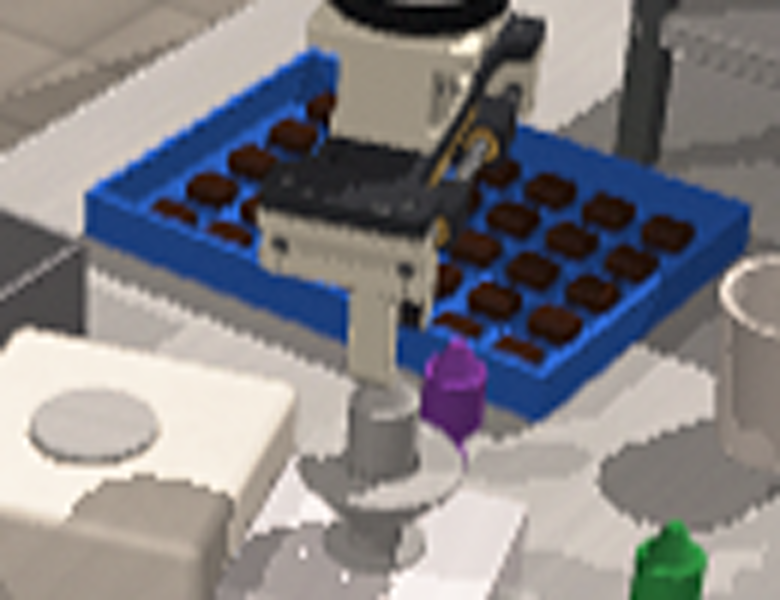

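```bash
python3 -m pendant '[[[1,-1.5,5,0,0.05],[1,-1.5,12,0,0.05],[1,-1.5,20,0,0.05],[1,-1.5,27,0,0.05],[1,-1.5,32,0,0.05],[1,-1.5,32,0,0.05],[1,-1.5,32,0,0.05]]]' ; python3 - <<'E'
from h import *
s=manip.state();print(s["position"],s["eef_rot"],s["finger_gap"])
f=eyes.grab_frame("wrist");cv2.imwrite("pics/w3.png",f["img"][:,:,::-1])
crop(f,180,160,190,130,4,"pics/w3c.png")
s=manip.state();print(s["position"],s["eef_rot"],s["finger_gap"])
E
```

```text
clock: 3.15
position: [0.5278, -0.1785, 0.1159]
eef_rot: [-179.9, 0.1, 16.7]
contact_force: [0.1, 0.5, 1.1]
finger_gap: 0.0441
[ 0.5278428  -0.17848994  0.11590543] [-1.79949972e+02  5.81962469e-02  1.67237389e+01] 0.044146046129577024
[ 0.52819919 -0.17866826  0.11650292] [-1.79985672e+02  1.59338739e-02  1.67201705e+01] 0.04396803069620313
```

View pics/w3c.png

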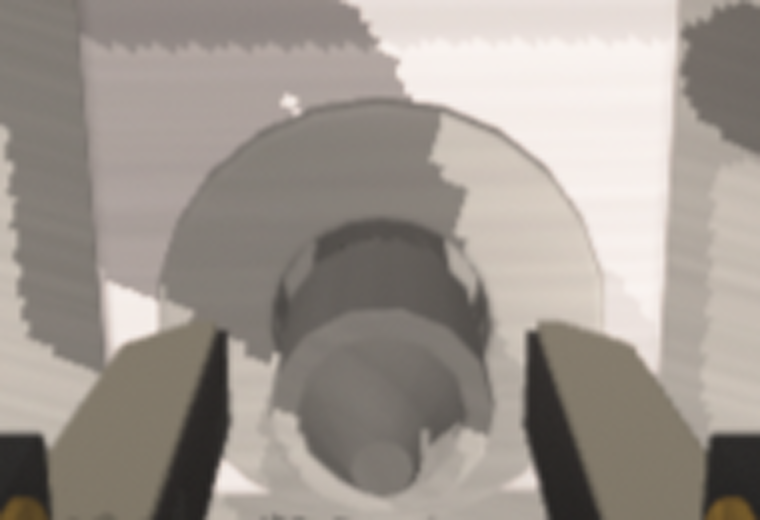

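```bash
python3 -m pendant '[[[0,0.7,3,0,0.05],[0,0.7,6,0,0.05],[0,0.7,9,0,0.05],[0,0.7,11,0,0.05],[0,0.7,11,0,0.05],[0,0.7,11,0,0.05]]]'; python3 -m pendant '[[[0,0,1,0,0.05],[0,0,2,0,0.05],[0,0,2,0,0.05]]]';python3 -m pendant '[[[0,0,1,0,0.05],[0,0,2,0,0.05],[0,0,2,0,0.05]]]'
```

```text
clock: 3.7
position: [0.5283, -0.1793, 0.1054]
eef_rot: [-180.0, 0.0, 16.7]
contact_force: [-0.4, -0.3, 0.2]
finger_gap: 0.0439
clock: 3.95
position: [0.5284, -0.1793, 0.1035]
eef_rot: [-180.0, 0.0, 16.7]
contact_force: [0.6, -0.4, -0.5]
finger_gap: 0.0442
clock: 4.2
position: [0.5283, -0.1793, 0.1014]
eef_rot: [-180.0, 0.0, 16.7]
contact_force: [0.1, 0.4, 0.4]
finger_gap: 0.0441
```

```bash
for i in 1 2; do python3 -m pendant '[[[0,0,1,0,0.05],[0,0,2,0,0.05],[0,0,2,0,0.05]]]'; done
```

```text
clock: 4.45
position: [0.5283, -0.1793, 0.0994]
eef_rot: [-180.0, 0.0, 16.7]
contact_force: [0.0, 0.6, 0.3]
finger_gap: 0.0444
clock: 4.7
position: [0.5283, -0.1793, 0.0974]
eef_rot: [-180.0, 0.0, 16.7]
contact_force: [-0.2, -0.1, -0.5]
finger_gap: 0.0441
```

```bash
for i in 1 2 3; do python3 -m pendant '[[[0,0,1,0,0.05],[0,0,2,0,0.05],[0,0,2,0,0.05]]]'; done
```

```text
clock: 4.95
position: [0.5283, -0.1793, 0.0954]
eef_rot: [-180.0, 0.0, 16.7]
contact_force: [0.7, -0.1, -0.0]
finger_gap: 0.044
clock: 5.2
position: [0.5284, -0.1793, 0.0934]
eef_rot: [-180.0, 0.0, 16.7]
contact_force: [0.4, 0.1, -0.8]
finger_gap: 0.044
clock: 5.45
position: [0.5285, -0.1794, 0.0918]
eef_rot: [180.0, -0.0, 16.7]
contact_force: [-2.2, 0.8, 4.0]
finger_gap: 0.0442
```

```bash
python3 -m pendant '[[[0,0,1,0,0.05],[0,0,2,0,0.05],[0,0,3,0,0.05],[0,0,3,0,0.05]]]';python3 -m pendant '[[[0,0,1,0,0.05],[0,0,2,0,0.05],[0,0,3,0,0.05],[0,0,3,0,0.05]]]'
```

```text
clock: 5.78
position: [0.5285, -0.1794, 0.0888]
eef_rot: [180.0, -0.0, 16.7]
contact_force: [-1.9, 1.2, 5.3]
finger_gap: 0.0442
clock: 6.12
position: [0.5285, -0.1794, 0.0859]
eef_rot: [180.0, -0.0, 16.7]
contact_force: [-3.4, 1.3, 6.0]
finger_gap: 0.0441
```

```bash
python3 -m pendant '[[[0,0,1,0,0.05],[0,0,2,0,0.05],[0,0,2,0,0.05]]]';python3 -m pendant '[[[0,0,0.5,0,0.05],[0,0,1,0,0.05],[0,0,1,0,0.05]]]'
```

```text
clock: 6.37
position: [0.5285, -0.1794, 0.084]
eef_rot: [180.0, -0.0, 16.7]
contact_force: [-4.3, 1.1, 7.4]
finger_gap: 0.0446
clock: 6.62
position: [0.5285, -0.1794, 0.0832]
eef_rot: [180.0, -0.0, 16.7]
contact_force: [-5.0, 2.1, 7.6]
finger_gap: 0.0442
```

```bash
python3 -m pendant '[[[0,0,0.5,0,0.05],[0,0,0.5,0,0.05]]]';python3 -m pendant '[[[0,0,0.5,0,0.05],[0,0,0.5,0,0.05]]]'
```

```text
clock: 6.78
position: [0.5286, -0.1794, 0.0832]
eef_rot: [180.0, -0.0, 16.7]
contact_force: [-6.5, 2.7, 11.8]
finger_gap: 0.0441
clock: 6.95
position: [0.5286, -0.1794, 0.0832]
eef_rot: [180.0, -0.0, 16.7]
contact_force: [-7.6, 2.7, 15.7]
finger_gap: 0.0438
```

```bash
python3 -m pendant '[[[0,0,-0.4,0,0.12],[0,0,-0.4,0,0.18],[0,0,-0.4,0,0.22],[0,0,-0.4,0,0.22]]]';python3 -m pendant '[[[0,0,0,0,0.25],[0,0,0,0,0.25]]]'
```

```text
clock: 7.28
position: [0.5295, -0.1796, 0.0832]
eef_rot: [179.9, -0.1, 16.7]
contact_force: [-1.0, 2.1, 8.2]
finger_gap: 0.0368
clock: 7.45
position: [0.5296, -0.1795, 0.0832]
eef_rot: [179.9, -0.1, 16.7]
contact_force: [-1.1, 2.4, 8.6]
finger_gap: 0.0352
```

```bash
python3 -m pendant '[[[0,0,0.2,0,0.27],[0,0,0.2,0,0.27]]]';python3 -m pendant '[[[0,0,0,0,0.29],[0,0,0,0,0.29]]]'; python3 -m pendant '[[[0,0,0,0,0.305],[0,0,0,0,0.305]]]'
```

```text
clock: 7.62
position: [0.5297, -0.1796, 0.0832]
eef_rot: [179.9, -0.1, 16.7]
contact_force: [-1.6, 1.8, 9.1]
finger_gap: 0.0345
clock: 7.78
position: [0.5297, -0.1795, 0.0832]
eef_rot: [179.9, -0.1, 16.7]
contact_force: [-1.1, 1.4, 10.2]
finger_gap: 0.0331
clock: 7.95
position: [0.5297, -0.1795, 0.0832]
eef_rot: [179.9, -0.1, 16.7]
contact_force: [-0.9, 2.3, 9.8]
finger_gap: 0.0324
```

```bash
python3 -m pendant '[[[0,0,0,0,0.32],[0,0,0,0,0.32]]]'; python3 -m pendant '[[[0,0,0,0,0.36],[0,0,0,0,0.5],[0,0,0,0,1],[0,0,0,0,1],[0,0,0,0,1]]]'
```

```text
clock: 8.12
position: [0.5297, -0.1795, 0.0832]
eef_rot: [179.9, -0.1, 16.7]
contact_force: [-1.8, 1.9, 10.2]
finger_gap: 0.0318
clock: 8.53
position: [0.5297, -0.1795, 0.0832]
eef_rot: [179.9, -0.1, 16.7]
contact_force: [-0.6, 2.0, 9.5]
finger_gap: 0.0319
```

```bash
python3 -m pendant '[[[0,0,-0.5,0,1],[0,0,-1,0,1],[0,0,-1.5,0,1],[0,0,-2,0,1],[0,0,-2.5,0,1],[0,0,-3,0,1]]]'; python3 -m pendant '[[[0,0,-1,0,1],[0,0,-2,0,1],[0,0,-3,0,1],[0,0,-4,0,1],[0,0,-5,0,1]]]'
```

```text
clock: 9.03
position: [0.5297, -0.1795, 0.0858]
eef_rot: [179.9, -0.1, 16.7]
contact_force: [1.2, 1.0, 4.4]
finger_gap: 0.0314
clock: 9.45
position: [0.5288, -0.179, 0.0886]
eef_rot: [-180.0, -0.1, 16.7]
contact_force: [8.2, 0.8, -10.3]
finger_gap: 0.0315
```

```bash
python3 -m pendant '[[[1,0,0,0,1],[1,0,0,0,1],[1,0,0,0,1]]]'; python3 - <<'E'
from h import *
g=eyes.grab_frame("side");crop(g,270,100,130,100,6,"pics/s4.png")
s=manip.state();print(s["position"],s["contact_force"],s["torque"])
E
```

```text
clock: 9.7
position: [0.5291, -0.1788, 0.0888]
eef_rot: [-180.0, 0.0, 16.7]
contact_force: [5.3, -0.1, -8.4]
finger_gap: 0.0315
[ 0.529083   -0.17879771  0.08885289] [ 6.21914892 -0.21745443 -9.59896817] [ 0.03242204 -0.957389    0.01813103]
```

View pics/s4.png

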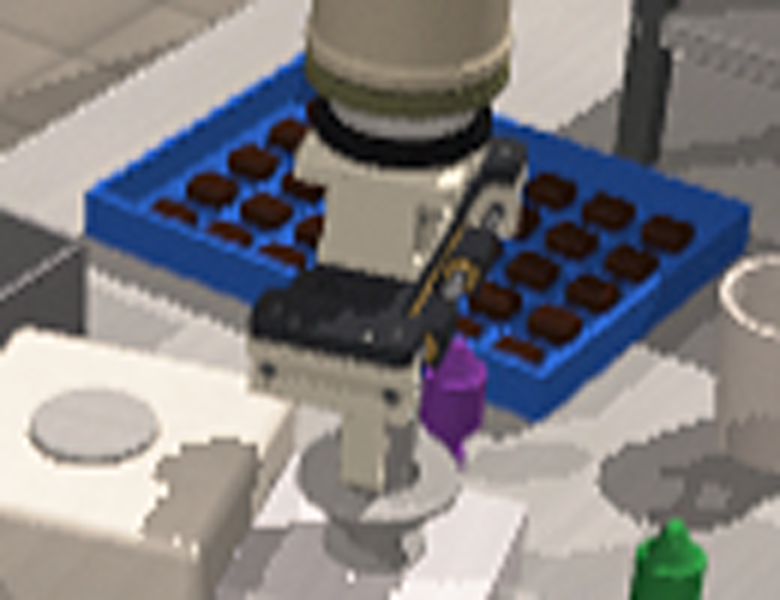

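```bash
python3 -m pendant '[[[1,0,0,0,1],[1,0,0,0,1],[1,0,0,0,1]]]'; python3 -m pendant '[[[0,0,-0.5,0,1],[0,0,-0.5,0,1]]]'; python3 - <<'E'
from h import *
f=eyes.grab_frame("wrist");crop(f,180,160,190,130,4,"pics/w4c.png")
s=manip.state();print(s["position"],s["contact_force"],s["torque"])
E
```

```text
clock: 10.0
position: [0.5294, -0.1787, 0.089]
eef_rot: [-179.9, 0.1, 16.7]
contact_force: [1.6, -0.6, -9.0]
finger_gap: 0.0315
clock: 10.17
position: [0.5295, -0.1786, 0.0898]
eef_rot: [-179.9, 0.1, 16.7]
contact_force: [-0.9, -0.1, -9.1]
finger_gap: 0.0323
[ 0.52953063 -0.17861167  0.0898157 ] [-1.65858027 -0.1885118  -9.83427112] [-0.04057975  0.23721026 -0.02474552]
```

View pics/w4c.png

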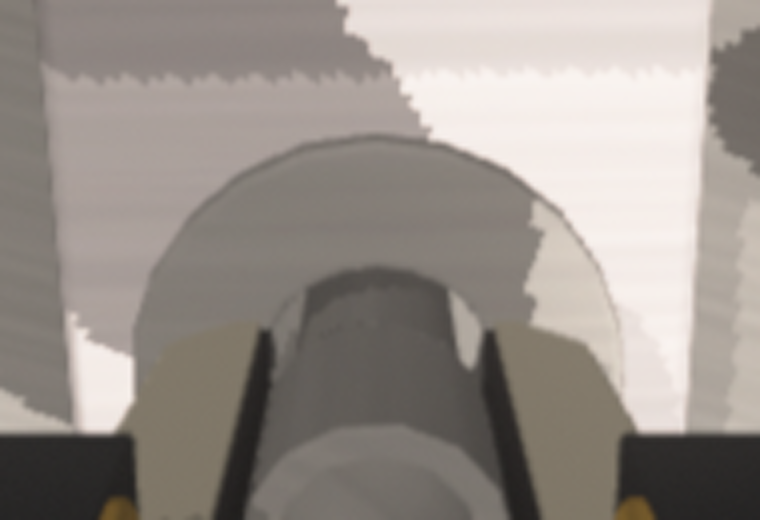

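```bash
python3 - <<'E'
from h import *
f=eyes.grab_frame("wrist");crop(f,200,220,150,110,5,"pics/w5c.png")
g=eyes.grab_frame("top");crop(g,310,190,100,80,7,"pics/t5c.png")
s=manip.state();p=s["position"];print(p)
for h in(.1495,.143):
  print(h,[ (proj(f,[.529,-.1785,h-a])-[200,220])*5 for a in(0,.016)],(proj(g,[.529,-.1785,h])-[310,190])*7)
E
```

```text
[ 0.52957069 -0.1785782   0.08981653]
0.1495 [array([350.67856558, 467.88999007]), array([352.61378431, 363.70462875])] [343.97803332 349.18249554]
0.143 [array([351.52002039, 422.58902623]), array([353.2829185 , 327.68080064])] [340.83502768 350.32420027]
```

View pics/w5c.png

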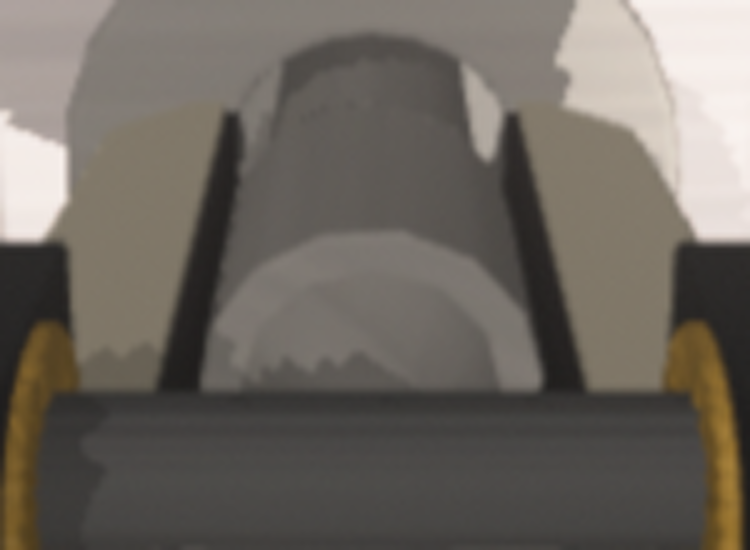

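View pics/t5c.png

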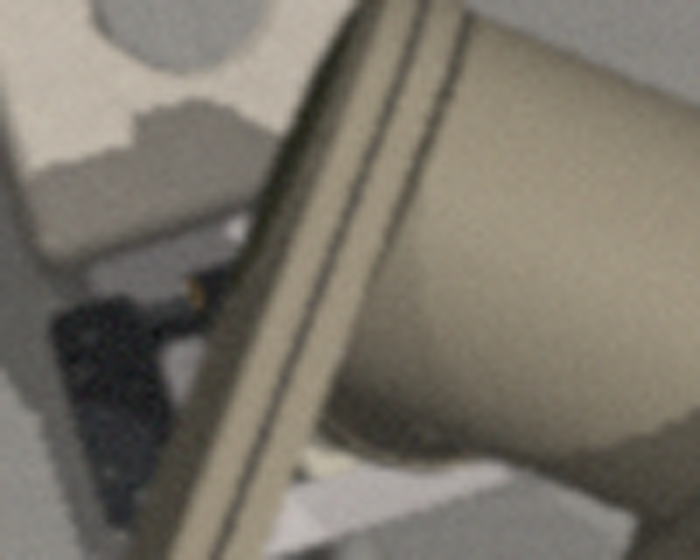

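```bash
python3 - <<'E'
from h import *
f=eyes.grab_frame("wrist")
a=np.radians(16.7);c=np.array([.5295,-.1785]);e=c+.016*np.array([np.cos(a),np.sin(a)])
for l in(0,.0065):
  print(l,"rim",(proj(f,[*e,.127+l])-[200,220])*5,"shoulder",(proj(f,[*e,.095+l])-[200,220])*5)
e=c+.038*np.array([np.cos(a),np.sin(a)])
for z in(.0832,.0857,.0932):print("flange far",z,(proj(f,[*e,z])-[180,160])*4)
s=manip.state();print(s["position"],s["contact_force"])
E
```

```text
0 rim [354.38184147 170.85557228] shoulder [356.83475395  55.34590571]
0.0065 rim [353.74663853 200.7678011 ] shoulder [356.41034656  75.33159862]
flange far 0.0832 [365.82058408 116.42395443]
flange far 0.0857 [365.70180586 119.93693709]
flange far 0.0932 [365.32502104 131.08071825]
[ 0.52959299 -0.17857326  0.08980621] [-1.82897214  0.82348316 -9.58869882]
```

```bash
python3 - <<'E'
from h import *
f=eyes.grab_frame("wrist");s=manip.state()
a=np.radians(16.7);c=np.array([.5295,-.1785]);u=np.array([np.cos(a),np.sin(a)])
d=np.array([.5281,-.1786,.1165])-s["position"]
q=dict(f);R=np.array(f["R"]);q["t"]=np.array(f["t"])-R@d
print("w3 rim pred",(proj(q,[*(c+.016*u),.127])-[180,160])*4,"obs 308; flange pred",(proj(q,[*(c+.038*u),.0925])-[180,160])*4,"obs 100")
E
```

```text
w3 rim pred [368.24945395 287.44338153] obs 308; flange pred [369.19009875  85.60001229] obs 100
```

```bash
python3 -m pendant '[[[0,0,-0.7,0,1],[0,0,-1.4,0,1],[0,0,-2,0,1],[0,0,-3,0,1],[0,0,-4,0,1],[0,0,-4,0,1]]]'; python3 -m pendant '[[[0,0,-1,0,1],[0,0,-2,0,1],[0,0,-3,0,1],[0,0,-4,0,1]]]'
```

```text
clock: 10.92
position: [0.5301, -0.1789, 0.0946]
eef_rot: [-180.0, 0.0, 16.7]
contact_force: [-6.1, 0.1, -6.8]
finger_gap: 0.0315
clock: 11.25
position: [0.5301, -0.179, 0.0985]
eef_rot: [180.0, 0.0, 16.7]
contact_force: [-5.1, -1.6, -8.0]
finger_gap: 0.0313
```

```bash
python3 -m pendant '[[[-0.7,0,0,0,1],[-0.7,0,-1,0,1],[-0.7,0,-2,0,1],[-0.7,0,-3,0,1],[-0.7,0,-4,0,1]]]'; python3 -m pendant '[[[0,0,-1,0,1],[0,0,-2,0,1],[0,0,-3,0,1],[0,0,-4,0,1],[0,0,-4,0,1]]]'
```

```text
clock: 11.67
position: [0.5307, -0.1791, 0.1036]
eef_rot: [179.9, -0.1, 16.7]
contact_force: [-2.2, 1.9, -1.5]
finger_gap: 0.0315
clock: 12.08
position: [0.5305, -0.1793, 0.1072]
eef_rot: [179.9, -0.1, 16.7]
contact_force: [-0.8, 1.0, -1.0]
finger_gap: 0.0318
```

```bash
python3 -m pendant '[[[0,0,-4,0,1],[0,0,-8,0,1],[0,0,-14,0,1],[0,0,-24,0,1],[0,0,-36,0,1],[0,0,-48,0,1],[0,0,-60,0,1],[0,0,-70,0,1],[0,0,-76,0,1],[0,0,-76,0,1]]]'; python3 - <<'E'
from h import *
f=eyes.grab_frame("wrist");cv2.imwrite("pics/w6.png",f["img"][:,:,::-1])
g=eyes.grab_frame("side");crop(g,270,80,130,120,5,"pics/s6.png")
s=manip.state();print(s["position"],s["contact_force"])
E
```

```text
clock: 12.92
position: [0.5308, -0.1795, 0.1848]
eef_rot: [179.9, -0.1, 16.7]
contact_force: [0.5, -0.2, -1.4]
finger_gap: 0.0314
[ 0.52976712 -0.17902809  0.1823999 ] [-0.28699699  0.30124193 -0.70467116]
```

View pics/s6.png

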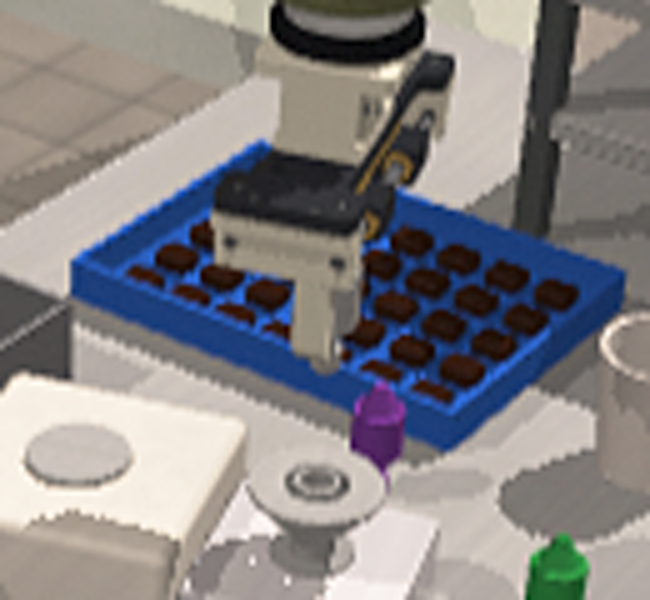

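View pics/w6.png

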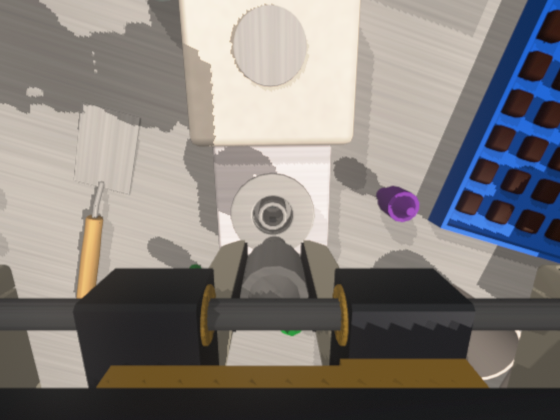

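```bash
python3 - <<'E'
from h import *
import pickle
f=eyes.grab_frame("wrist");s=manip.state();print(s["position"],s["eef_rot"],s["contact_force"])
pickle.dump((f,s),open("w6.pkl","wb"))
crop(f,224,165,100,85,8,"pics/w6c.png")
print(proj(f,[.53,-.179,.095]))
E
```

```text
[ 0.52943718 -0.1788642   0.18176185] [-1.79969428e+02  3.46001634e-02  1.67206073e+01] [ 1.17931757 -0.17650167 -1.92958634]
[272.18658646 212.4809157 ]
```

View pics/w6c.png

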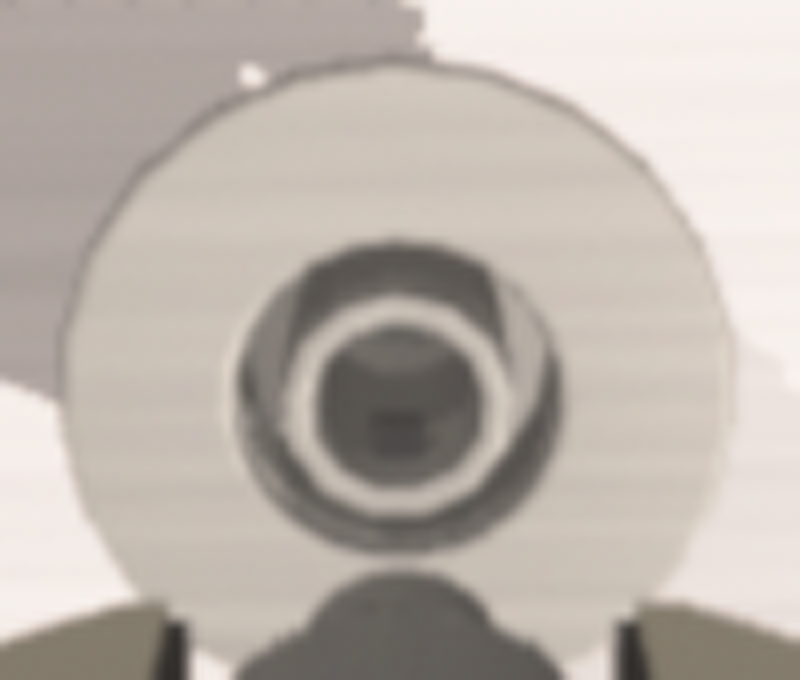

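```bash
python3 -m pendant '[[[3,-9,0,0.01,1],[9,-27,0,0.02,1],[18,-54,0,0.04,1],[28,-84,0,0.06,1],[38,-114,0,0.08,1],[48,-144,0,0.1,1],[58,-174,0,0.12,1],[68,-204,0,0.14,1],[78,-234,0,0.16,1],[88,-264,0,0.18,1]]]'; python3 - <<'E'
from h import *
s=manip.state();p=s["position"];y=np.radians(s["eef_rot"][2]);d=np.array([.541,.2045])-p[:2]
print(d@[np.cos(y),np.sin(y)],d@[np.sin(y),-np.cos(y)],p)
E
```

```text
clock: 13.9
position: [0.5372, 0.1006, 0.1812]
eef_rot: [-180.0, 0.1, 6.3]
contact_force: [0.1, -0.3, -0.4]
finger_gap: 0.0316
0.01524844195068401 -0.10281992502653892 [0.53720922 0.10062468 0.18123939]
```

```bash
python3 -m pendant '[[[4,-28,0,0.01,1],[8,-54,0,0.02,1],[12,-78,0,0.02,1],[14,-95,5,0.02,1],[15,-103,15,0.02,1],[15,-104,27,0.02,1],[15,-104,36,0.02,1],[15,-104,40,0.02,1],[15,-104,40,0.02,1],[15,-104,40,0.02,1]]]'; python3 - <<'E'
from h import *
import pickle
f=eyes.grab_frame("wrist");s=manip.state();print(s["position"],s["eef_rot"])
pickle.dump((f,s),open("w7.pkl","wb"))
cv2.imwrite("pics/w7.png",f["img"][:,:,::-1]);crop(f,224,165,100,85,8,"pics/w7c.png")
E
```

```text
clock: 14.73
position: [0.5412, 0.203, 0.1418]
eef_rot: [180.0, 0.1, 5.2]
contact_force: [0.3, -0.2, -1.7]
finger_gap: 0.0316
[0.54164491 0.20328446 0.14252915] [ 1.79995846e+02 -9.37297604e-03  5.18757751e+00]
```

View pics/w7.png

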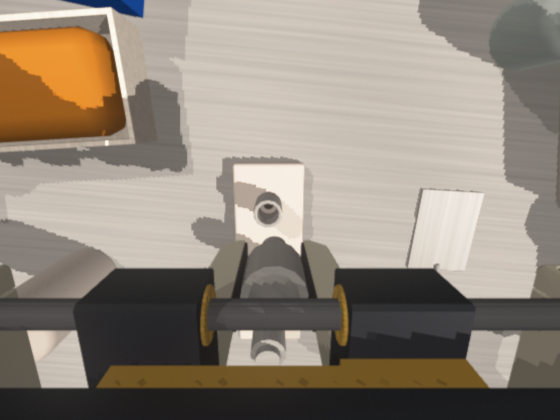

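View pics/w7c.png

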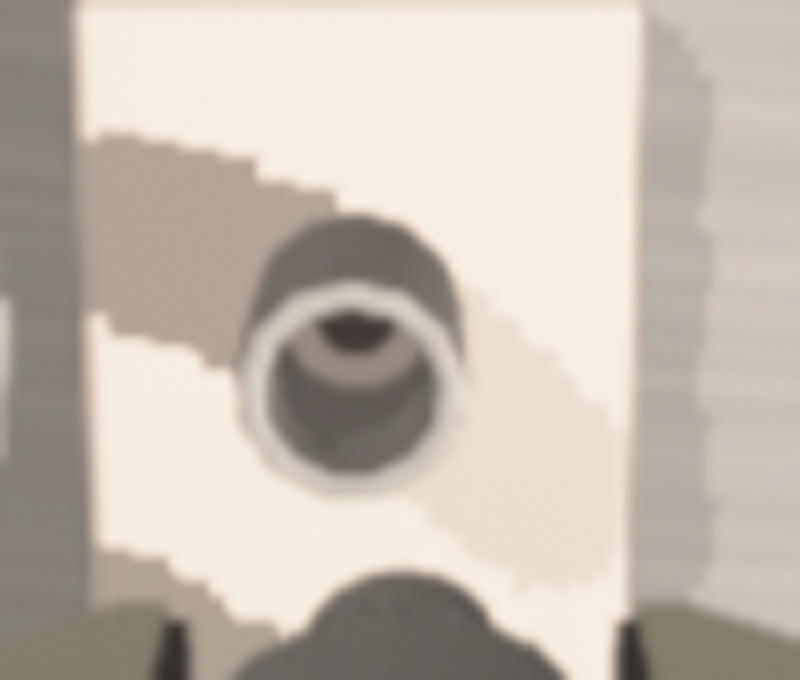

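```bash
python3 -m pendant '[[[0.8,-2.5,0,0,1],[1.7,-5.3,0.5,0,1],[1.7,-5.3,1,0,1],[1.7,-5.3,1,0,1],[1.7,-5.3,1,0,1]]]'; python3 - <<'E'
from h import *
import pickle
f=eyes.grab_frame("wrist");s=manip.state();print(s["position"],s["eef_rot"])
pickle.dump((f,s),open("w8.pkl","wb"))
crop(f,224,165,100,85,8,"pics/w8c.png")
g=eyes.grab_frame("side");crop(g,195,190,120,120,5,"pics/s8.png")
E
```

```text
clock: 15.2
position: [0.5426, 0.2097, 0.1415]
eef_rot: [180.0, -0.0, 5.3]
contact_force: [-0.3, -0.7, -1.3]
finger_gap: 0.0316
[0.54261239 0.2096643  0.14144624] [ 1.79999094e+02 -1.03180101e-02  5.26937424e+00]
```

View pics/w8c.png

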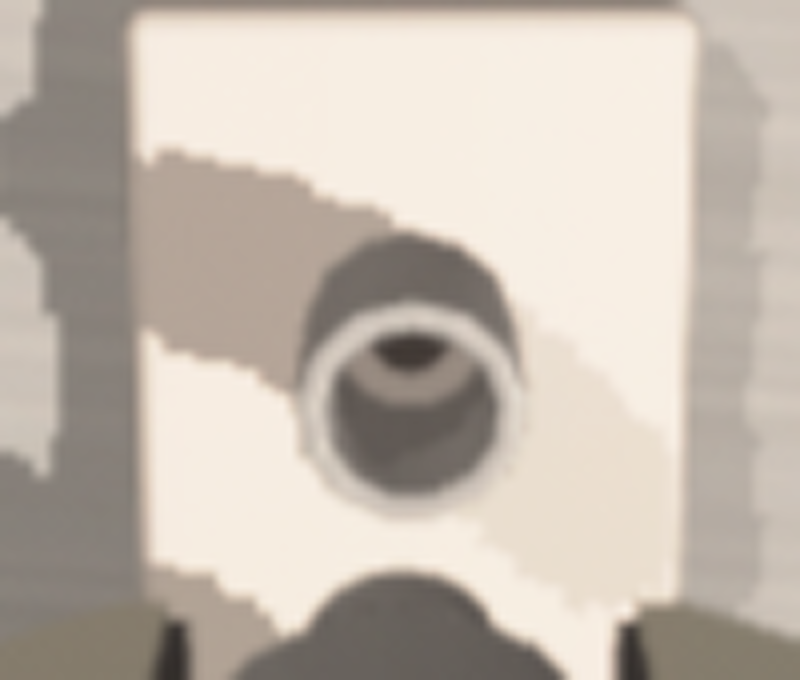

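View pics/s8.png

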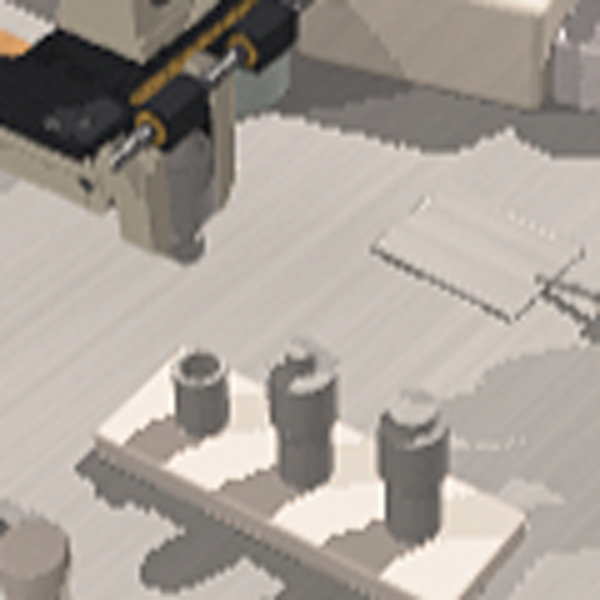

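```bash
python3 -m pendant '[[[0,0,0,0,1],[0,0,0,0,1],[0,0,0,0,1],[0,0,0,0,1]]]'; python3 - <<'E'
from h import *
import pickle
for n in("w6","w8",None):
    if n: f,s=pickle.load(open(n+".pkl","rb"))
    else: f=eyes.grab_frame("wrist");s=manip.state();crop(f,224,165,100,85,8,"pics/w9c.png")
    g=cv2.cvtColor(f["img"],cv2.COLOR_RGB2GRAY)[195:235,250:300]
    g=cv2.resize(g,None,fx=8,fy=8,interpolation=cv2.INTER_CUBIC)
    _,b=cv2.threshold(g,150,255,cv2.THRESH_BINARY_INV)
    cs,h=cv2.findContours(b,cv2.RETR_LIST,cv2.CHAIN_APPROX_NONE)
    for c in cs:
        (x,y),(w,hh),_=cv2.fitEllipse(c) if len(c)>60 else ((0,0),(0,0),0)
        if 120<w<200 and 120<hh<200: print(n,x/8+250,y/8+195,w/8,hh/8,s["position"])
E
```

```text
clock: 15.63
position: [0.5425, 0.2096, 0.1413]
eef_rot: [180.0, 0.0, 5.3]
contact_force: [-0.2, -0.9, -1.5]
finger_gap: 0.0319
w6 273.8851089477539 215.82361030578613 20.757936477661133 21.5159969329834 [ 0.52943718 -0.1788642   0.18176185]
w8 275.62411308288574 216.6114902496338 20.509206771850586 21.013809204101562 [0.54261239 0.2096643  0.14144624]
None 275.4931468963623 216.47612380981445 20.405439376831055 21.06589698791504 [0.5425629  0.20957681 0.14130796]
```

View pics/w9c.png

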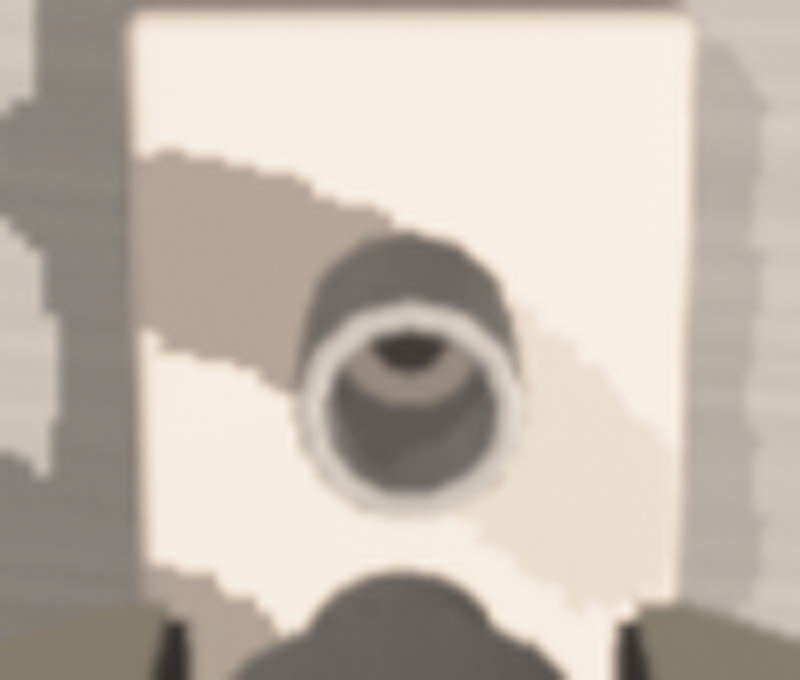

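```bash
python3 -m pendant '[[[-0.6,1.4,3,0,1],[-0.6,1.4,10,0,1],[-0.6,1.4,20,0,1],[-0.6,1.4,31,0,1],[-0.6,1.4,42,0,1],[-0.6,1.4,52,0,1],[-0.6,1.4,58,0,1],[-0.6,1.4,61,0,1],[-0.6,1.4,61,0,1],[-0.6,1.4,61,0,1]]]'; python3 - <<'E'
from h import *
f=eyes.grab_frame("wrist");s=manip.state();print(s["position"],s["contact_force"])
crop(f,214,165,120,100,6,"pics/w10.png")
g=eyes.grab_frame("side");crop(g,195,220,80,80,7,"pics/s10.png")
E
```

```text
clock: 16.52
position: [0.5422, 0.2082, 0.0804]
eef_rot: [180.0, -0.0, 5.3]
contact_force: [0.6, 0.4, -1.3]
finger_gap: 0.0315
[0.542517   0.20829589 0.08086497] [-0.25885592 -0.1648616  -0.76905111]
```

View pics/w10.png

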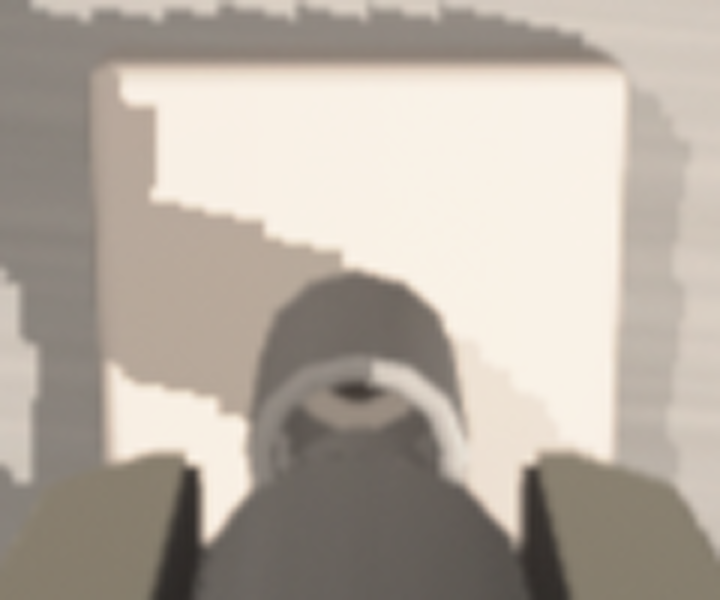

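View pics/s10.png

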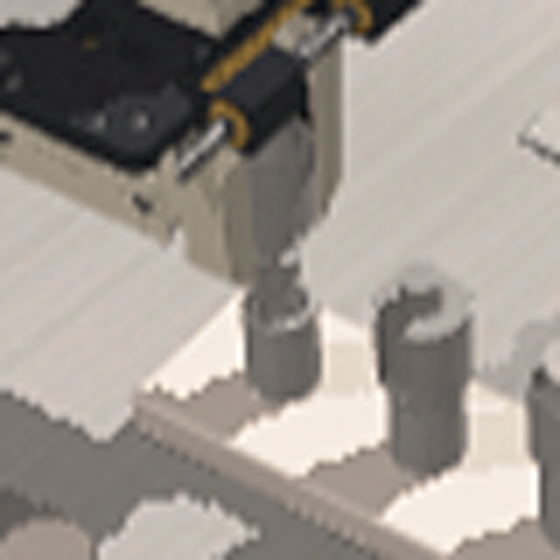

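```bash
python3 -m pendant '[[[0,-0.4,2,0,1],[0,-0.4,4,0,1],[0,-0.4,6,0,1],[0,-0.4,7,0,1],[0,-0.4,8,0,1],[0,-0.4,8,0,1]]]'; python3 -m pendant '[[[0,0,0.7,0,1],[0,0,1.4,0,1],[0,0,2,0,1],[0,0,2,0,1]]]'
```

```text
clock: 17.12
position: [0.5418, 0.2085, 0.072]
eef_rot: [180.0, 0.0, 5.3]
contact_force: [-0.4, 0.2, -0.6]
finger_gap: 0.0317
clock: 17.45
position: [0.542, 0.2085, 0.0702]
eef_rot: [180.0, 0.0, 5.3]
contact_force: [-0.0, 0.3, -0.9]
finger_gap: 0.0314
```

```bash
python3 -m pendant '[[[0,0,0.7,0,1],[0,0,1.4,0,1],[0,0,2,0,1],[0,0,2,0,1]]]';python3 -m pendant '[[[0,0,0.7,0,1],[0,0,1.4,0,1],[0,0,2,0,1],[0,0,2,0,1]]]'
```

```text
clock: 17.78
position: [0.542, 0.2085, 0.0681]
eef_rot: [180.0, 0.0, 5.3]
contact_force: [-0.2, 0.8, -0.8]
finger_gap: 0.0317
clock: 18.12
position: [0.5419, 0.2085, 0.0661]
eef_rot: [180.0, 0.0, 5.3]
contact_force: [-0.1, 0.3, -1.2]
finger_gap: 0.0312
```

```bash
python3 -m pendant '[[[0,0,1,0,1],[0,0,2,0,1],[0,0,3,0,1],[0,0,4,0,1],[0,0,5,0,1],[0,0,5,0,1]]]';python3 -m pendant '[[[0,0,1,0,1],[0,0,2,0,1],[0,0,3,0,1],[0,0,4,0,1],[0,0,5,0,1],[0,0,5,0,1]]]'; python3 - <<'E'
from h import *
g=eyes.grab_frame("side");crop(g,195,220,80,80,7,"pics/s11.png")
E
```

```text
clock: 18.62
position: [0.5419, 0.2085, 0.061]
eef_rot: [180.0, 0.0, 5.3]
contact_force: [-0.2, 0.5, -0.7]
finger_gap: 0.0313
clock: 19.12
position: [0.5419, 0.2085, 0.056]
eef_rot: [180.0, 0.0, 5.3]
contact_force: [-0.5, -0.5, -1.5]
finger_gap: 0.0312
```

View pics/s11.png

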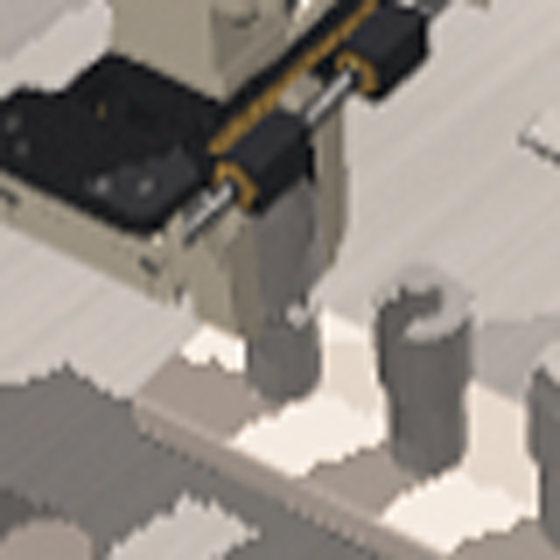

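Inserted freely; the nozzle is going down inside the tube (side crop around (282,300)). Continuing down to the shoulder.

```bash
python3 -m pendant '[[[0,0,1,0,1],[0,0,2,0,1],[0,0,3,0,1],[0,0,4,0,1],[0,0,5,0,1],[0,0,6,0,1],[0,0,7,0,1],[0,0,8,0,1],[0,0,9,0,1],[0,0,9,0,1]]]'; python3 -m pendant '[[[0,0,0.5,0,1],[0,0,1,0,1],[0,0,1.5,0,1],[0,0,2,0,1],[0,0,2,0,1]]]'; python3 -m pendant '[[[0,0,0.5,0,1],[0,0,1,0,1],[0,0,1.5,0,1],[0,0,1.5,0,1]]]'
```

```text
clock: 20.0
position: [0.5419, 0.2085, 0.047]
eef_rot: [180.0, 0.0, 5.3]
contact_force: [0.1, 0.8, -1.9]
finger_gap: 0.0318
clock: 20.42
position: [0.542, 0.2085, 0.0452]
eef_rot: [180.0, 0.0, 5.3]
contact_force: [0.8, -0.6, -1.6]
finger_gap: 0.0317
clock: 20.75
position: [0.542, 0.2085, 0.0437]
eef_rot: [-180.0, 0.0, 5.3]
contact_force: [-0.5, -0.5, -0.8]
finger_gap: 0.0317
```

```bash
for i in 1 2 3; do python3 -m pendant '[[[0,0,0.4,0,1],[0,0,0.8,0,1],[0,0,0.8,0,1]]]'; done
```

```text
clock: 21.0
position: [0.542, 0.2085, 0.0429]
eef_rot: [180.0, 0.0, 5.3]
contact_force: [-0.0, 0.5, -1.8]
finger_gap: 0.0313
clock: 21.25
position: [0.5421, 0.2085, 0.0422]
eef_rot: [180.0, -0.0, 5.3]
contact_force: [0.3, 0.0, -1.1]
finger_gap: 0.0317
clock: 21.5
position: [0.5422, 0.2086, 0.0422]
eef_rot: [180.0, -0.0, 5.3]
contact_force: [-3.2, -1.5, 6.3]
finger_gap: 0.0312
```

```bash
python3 -m pendant '[[[0,0,-0.6,0,1],[0,0,-0.6,0,0.3],[0,0,-0.6,0,0.2],[0,0,-0.6,0,0.1],[0,0,-0.6,0,-0.1],[0,0,-0.6,0,-0.1],[0,0,-0.6,0,-0.1],[0,0,-0.6,0,-0.1]]]'; python3 - <<'E'
from h import *
s=manip.state();print(s["contact_force"],s["finger_gap"])
f=eyes.grab_frame("wrist");crop(f,184,140,190,150,4,"pics/w12.png")
E
```

```text
clock: 22.17
position: [0.542, 0.2086, 0.042]
eef_rot: [-180.0, 0.0, 5.3]
contact_force: [-0.1, -0.1, -1.0]
finger_gap: 0.0511
[-0.10097865 -0.14152814 -1.01259091] 0.05109939843316323
```

View pics/w12.png

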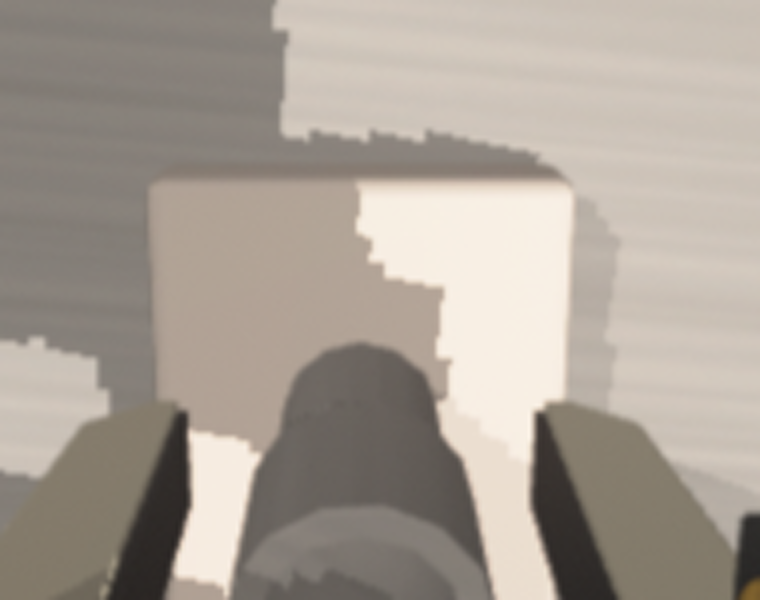

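Released with clearance on both sides (fingers at columns 188 and 535, body 240–490); nozzle standing in the tube. Retreat straight up, then check.

```bash
python3 -m pendant '[[[0,0,-5,0,-0.1],[0,0,-15,0,-0.1],[0,0,-30,0,-0.1],[0,0,-50,0,-0.1],[0,0,-75,0,-0.1],[0,0,-100,0,-0.1],[0,0,-120,0,-0.1],[0,0,-130,0,-0.1],[0,0,-130,0,-0.1]]]'; python3 -m pendant '[[[-10,20,0,0,-0.1],[-30,50,-5,0,-0.1],[-55,80,-10,0,-0.1],[-80,115,-10,0,-0.1],[-100,145,-10,0,-0.1],[-120,170,-10,0,-0.1],[-130,180,-10,0,-0.1],[-130,180,-10,0,-0.1],[-130,180,-10,0,-0.1]]]'; python3 - <<'E'
from h import *
s=manip.state();print(s["position"],s["contact_force"])
g=eyes.grab_frame("side");cv2.imwrite("pics/s13.png",g["img"][:,:,::-1]);crop(g,205,230,100,90,7,"pics/s13c.png")
f=eyes.grab_frame("top");cv2.imwrite("pics/t13.png",f["img"][:,:,::-1]);crop(f,170,215,60,95,6,"pics/t13c.png")
E
```

```text
clock: 22.97
position: [0.5441, 0.2091, 0.1762]
eef_rot: [-179.9, -0.4, 5.3]
contact_force: [-0.1, 0.3, 0.8]
finger_gap: 0.0509
clock: 23.72
position: [0.4286, 0.0171, 0.1811]
eef_rot: [-180.0, 0.0, 5.1]
contact_force: [0.4, 1.3, -0.2]
finger_gap: 0.0513
[0.42861347 0.01707057 0.18113799] [ 0.39685708  1.26620235 -0.2255736 ]
```

View pics/s13c.png

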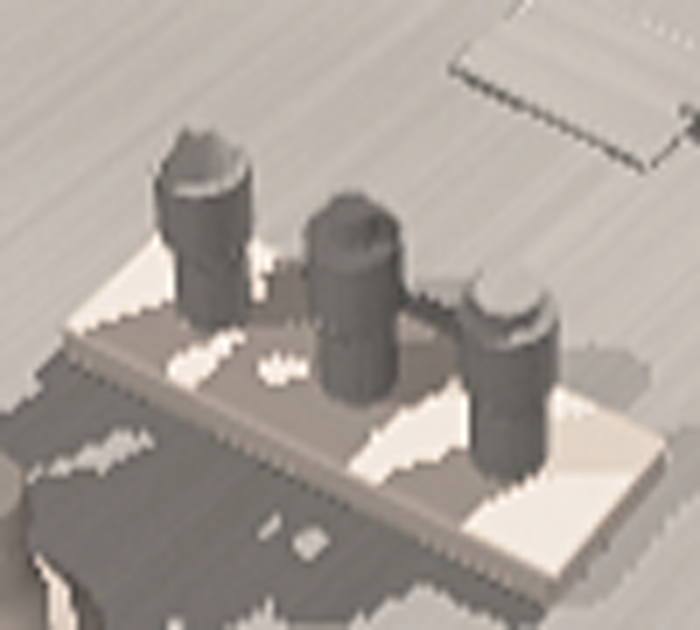

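View pics/t13.png

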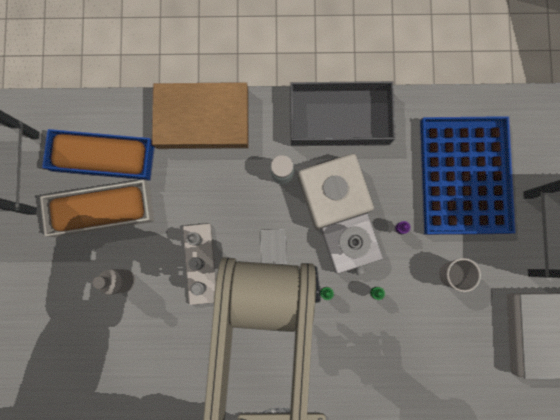

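View pics/s13.png

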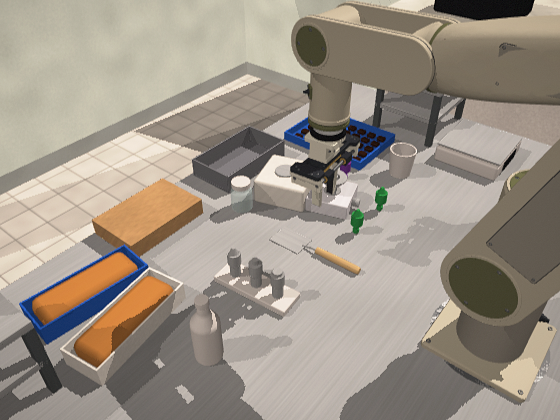

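```bash
python3 -c "
from station import order,manip
print(order.hand_in());print(manip.state()['clock'])"
```

```text
the job is handed in; nothing more can be done
None
the job is handed in; nothing more can be done
```

The nozzle is out of the filler and standing upright in the rack's empty tube, and the job was handed in at about 24 s of the 51 s allowed. No verdict is reported.

- **Coupling:** By touch, the flange was about 2 mm below the mouth. I pushed the sleeve down to its hard stop, with a peak reading of about 16 N. The grip closed on the nozzle with almost no side force.
- **Pull-out:** The nozzle dragged with about 8–10 N on the way up, more than the "light" drag described. Side force reached about 8 N before I shifted the arm by 1–2 mm to relieve it. The wrist picture showed the nozzle rising with the fingers, so it was not locked. It then came free and the sleeve was back up.
- **Rack:** I lined it up by matching where the two mouths appear in the wrist camera. The spigot went in without contact, and the shoulder touched at TCP height 42.2 mm, exactly as predicted, with about 6 N.

**Last checks:** The final side picture shows the nozzle upright, with no gap at the shoulder. The spares, spatula, jar, cup and bottle look unmoved in the final side and top pictures. The arm is clear, with force readings near zero. After the nozzle was out, the sleeve was only seen to be home in pictures, not measured.

**What disagreed:** The cameras differed by up to 5 mm on the position of the coupling and the tube, so I trusted touch and the wrist view instead.

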